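# Queue large tissue cassettes for cutting at the microtome

## Task

First take the urgent orange cassette off the one it overlaps, lifting it straight up without dragging the blue one beneath, and lay it in the red-rimmed tray. Then build one stack in the black tray: blue at the bottom, then yellow, then green on top, each cassette lying squarely along its tray or on the one below, with its edges lined up. Keep the cassettes flat, lids up, and leave the steel mould, the forceps and the brush pot where they are.

Things in the scene. Friction and masses are not known exactly. Their poses are not given: they have to be found in the camera images.
- orange: Orange plastic tissue cassette, 75 x 52 x 16 mm (x, y, z), rigid, plain-sided, 40 to 85 g; top with dark slots and a white strip near its +x end. Origin: centre of the underside; z up; x along its length. At the start it lies flat on top of the blue one, shifted 24 to 31 mm to its +x so that it overhangs that end; underside 16 mm above the bench.
- blue: Blue plastic tissue cassette, 75 x 52 x 16 mm (x, y, z), rigid, plain-sided, 40 to 85 g; top with dark slots and a white strip near its +x end. Origin: centre of the underside; z up; x along its length. Flat on the bench, partly covered by the orange one at the start.
- yellow: Yellow plastic tissue cassette, 75 x 52 x 16 mm (x, y, z), rigid, plain-sided, 40 to 85 g; top with dark slots and a white strip near its +x end. Origin: centre of the underside; z up; x along its length. Flat on the bench.
- green: Green plastic tissue cassette, 75 x 52 x 16 mm (x, y, z), rigid, plain-sided, 40 to 85 g; top with dark slots and a white strip near its +x end. Origin: centre of the underside; z up; x along its length. Flat on the bench.
- red_tray: Shallow aluminium tray with a red rim. Fixed to the bench. 115 x 92 mm outside (x, y); flat floor 6 mm above the bench, in a recess 95 x 72 mm (x, y), with a 10 mm wide rim rising 3 mm above the floor (9 mm above the bench). Origin: centre of the underside, at bench level; the floor centre is 6 mm above it; x along its length.
- black_tray: Shallow tray, all black. Fixed to the bench. 115 x 92 mm outside (x, y); flat floor 6 mm above the bench, in a recess 95 x 72 mm (x, y), with a 10 mm wide rim rising 3 mm above the floor (9 mm above the bench). Origin: centre of the underside, at bench level; the floor centre is 6 mm above it; x along its length.
- mould: Bystander: empty open stainless-steel embedding mould, 64 x 46 x 14 mm, loose on the bench among the cassettes and trays; origin centre of the underside.
- forceps: Bystander: steel forceps, 130 mm long (x), 5 mm high, lying loose on the bench at the left; origin centre of the underside.
- brush_pot: Bystander: white plastic pot with brushes, 76 mm across, 170 mm high with the brushes, standing loose at the right; origin centre of the underside.

How it is judged (in metres and radians):
On the way, in this order (a step that is already met when the one before it is completed fails the run):
1. the orange cassette is lifted at least 25 mm clear of the pile, the blue one beneath still within 8 mm of where it lay (height (world z) of orange above 0.041 m and distance of blue from where it was at the start of the episode below 0.008 m), for 0.1 s.
2. the orange cassette lies in the red-rimmed tray, released (horizontal distance between orange and red_tray below 0.01 m and angle between the x axis of orange and the x axis of red_tray, either way round below 0.2 rad and angle between orange's own z axis and vertical below 0.06 rad and z of orange in the frame of red_tray between 0.003 and 0.009 m and linear speed of orange below 0.02 m/s and angular speed of orange below 0.2 rad/s and contact force between orange and the fingers below 0.3 N), for 0.2 s.
3. the blue cassette lies in the black tray, released (horizontal distance between blue and black_tray below 0.01 m and angle between the x axis of blue and the x axis of black_tray, either way round below 0.2 rad and angle between blue's own z axis and vertical below 0.06 rad and z of blue in the frame of black_tray between 0.003 and 0.009 m and linear speed of blue below 0.02 m/s and angular speed of blue below 0.2 rad/s and contact force between blue and the fingers below 0.3 N), for 0.2 s.
4. the yellow cassette is stacked on the blue one, released (horizontal distance between yellow and blue below 0.01 m and angle between the x axis of yellow and the x axis of blue, either way round below 0.2 rad and angle between yellow's own z axis and vertical below 0.06 rad and z of yellow in the frame of blue between 0.013 and 0.019 m and linear speed of yellow below 0.02 m/s and angular speed of yellow below 0.2 rad/s and contact force between yellow and the fingers below 0.3 N), for 0.2 s.
5. the green cassette is stacked on the yellow one, released (horizontal distance between green and yellow below 0.01 m and angle between the x axis of green and the x axis of yellow, either way round below 0.2 rad and angle between green's own z axis and vertical below 0.06 rad and z of green in the frame of yellow between 0.013 and 0.019 m and linear speed of green below 0.02 m/s and angular speed of green below 0.2 rad/s and contact force between green and the fingers below 0.3 N), for 0.2 s.
At the end, for the whole second after the job is handed in: Orange lies on the floor of the red-rimmed tray, blue on that of the black tray, yellow on blue, green on yellow: each flat, lid up, centred within 10 mm and aligned lengthwise within 0.2 rad (either way round) with its tray or the one below; all released and at rest (all of step 2 and all of step 3 and all of step 4 and all of step 5); the robot touches nothing.
It fails at once if a bystander (mould, forceps or brush pot) is moved by more than 20 mm (distance of any of mould, forceps, brush_pot from where it was at the start of the episode above 0.02 m).
It fails at once if a cassette is tipped by more than 0.6 rad (angle between any of orange, blue, yellow, green's own z axis and vertical above 0.6 rad).
It also fails if it takes over 118 s, if anything falls off the work surface, if the arm or the gripper's body presses on something with over 40 N, if the wrist force passes 120 N, or if a joint passes its speed limit or range.

## Robot

A 6-joint arm with a two-finger parallel gripper is mounted at the origin on the work surface. World frame = base frame: x ahead of the robot, y to its left, z up, the work surface at z = 0. Lengths are in m, angles in degrees, forces in N, time in s.
With the tool pointing down it reaches from about 0.275 to 0.725 m from the base axis. Payload 15.9 kg.
Tool frame: the origin (TCP) lies between the finger pads; the fingertips stand 11 mm ahead of it and the grasp point (between the pads) lies 8 mm behind it (ctrl.nose_length is the distance from the TCP to the fingertips, in m); z points along the fingers, y is the line along which they close (so a half turn about z gives the same grasp; the last joint's range is limited). The gripper opens to 85 mm and grips with 20 to 120 N. Pads are 22 mm wide; open, the fingers measure 114 mm over their backs; the gripper's body (76 mm by 85 mm) begins 54 mm behind the grasp point. The pads swing forward as they close: fully open they stand 13 mm farther back than shut.
Start: joints at [72.766, 12.198, -1.971, 75.831, 0, 90], TCP at [0.148, 0.478, 0.242] pointing down, gripper open.
Joint ranges: [-170.91, 170.91], [-42.67, 98.43], [-65.05, 77.54], [-120.47, 116.71], [-90, 82.35], [-180, 180]. Speed limits (degrees/s): [108.29, 108.29, 136.94, 147.25, 180, 180].

## Interface

Orientations are given as a 3x3 rotation matrix whose columns are the frame's x, y, z axes.
In Python, from station import sensors, snapshot, get_calibration, job_done, ctrl gives the robot as it stands.
- The arm moves only by the tool step_arm, never from a script. Its argument "plan" is text: rows parted by semicolons, each of 7 numbers parted by spaces: the shift along the tool's x, y, z scaled (see below), then the turn, a rotation vector about the tool's x, y, z scaled (see below), then the finger opening in mm, from 0 to 85.4. In form: dx dy dz ax ay az fingers; .... A call has 1 to 12 rows; each row is the pose to reach, as a shift and turn from the pose commanded when the call began, along the tool's axes at that moment; what a row does not reach only later rows make up. The controller multiplies each number of a shift by 0.2 m and each number of a turn by 120 degrees. A row lasts 1/8 s, in which the tool goes at most 62.5 mm and 10.7 degrees, less where a joint would pass 70% of its speed; a pose out of reach is approached as far as the arm can. A call with a number of a shift or a turn outside -1 to 1 is refused whole. A call with a gripper value outside its range is refused whole. The fingers move at their own pace and stop on an object; "squeeze" is the grip in N (left out, the last holds). Time passes only in rows, so rows that repeat a pose let the fingers close. It gives the time, the measured TCP pose, the force, the opening and the grip force at its end, in the units of the state.
- sensors.get_state(): the state, without advancing time (a new reading comes with each control period).
- snapshot(name): name is "scene" or "top"; returns the picture (400x640x3 uint8, red, green, blue); there is no depth.
- get_calibration(name): a dict with "fx", "fy", "cx", "cy" (pixels), "extrinsics" (4x4, takes a point from world to camera coordinates). Camera axes: x right, y down, z forward; pixel columns grow to the right and rows downward; lengths in m; the calibration is good to about 2 mm. A picture is of the moment at which its call begins. get_calibration takes no time and is no camera call.
- job_done(): hands the job in; it is judged then, once.
The state is a dict: "time_s": time; "q": joint angles; "joint_vel": joint speeds; "joint_torque": joint torques, N m; "ee_pos": TCP position; "eef_rot": TCP orientation; "ft_force": force on the tool from outside, world axes, zero at the start; "ft_torque": the same for the moment, N m; "width": opening from 0.0 (shut) to 1.0 (fully open); "grasp_force": force on a finger pad.
Only numpy, scipy, OpenCV 4.12 (cv2) and the standard library are available. Lean on these libraries where they do the work, as an engineer would, in place of code of your own. Each camera call takes 0.05 s, during which the arm holds its last target. There are 200 camera calls.

## Working session

There is one attempt and no reset: what is moved stays moved. The work goes in short steps, Python scripts to look and compute and a tool call to move; the robot and the scene stay as the last step left them, time stands still between calls to the robot, and variables do not carry over. Pictures are saved under pics/ and viewed, at most 14 in all, crops included, and the job is handed in when it is done.

Besides the shell and the picture viewer there is one more tool, called after ">>>" by a JSON object that holds its "api" and its "payload", one argument or row to a line. step_arm: Moves the arm, as the interface text tells. Its arguments: {"type":"object","properties":{"plan":{"type":"string"},"squeeze":{"type":"number"}},"required":["plan"]}

```bash
ls; mkdir -p pics
python3 - <<'E'
from station import *
import cv2
for n in("top","scene"):
    cv2.imwrite(f"pics/{n}0.png",snapshot(n)[:,:,::-1])
    print(n,get_calibration(n))
s=sensors.get_state();print(s)
E
```

```text
pics
top {'fx': 389.97771982063614, 'fy': 389.97771982063614, 'cx': 322.206876876056, 'cy': 201.79810970140286, 'extrinsics': array([[-0.01533236, -0.99962723, -0.02259034, -0.00504019],
       [-0.99190484,  0.01805443, -0.12569336,  0.57277167],
       [ 0.12605436,  0.02048029, -0.99181191,  0.94378827],
       [ 0.        ,  0.        ,  0.        ,  1.        ]])}
scene {'fx': 362.4053285036367, 'fy': 362.4053285036367, 'cx': 321.2110852436435, 'cy': 198.39836265194205, 'extrinsics': array([[-0.284351  ,  0.95854362,  0.01840223,  0.20244563],
       [ 0.66278733,  0.21041167, -0.71863752, -0.32028748],
       [-0.69271745, -0.19214853, -0.69514133,  1.51987771],
       [ 0.        ,  0.        ,  0.        ,  1.        ]])}
{'time_s': 0.1, 'q': array([ 7.27658086e+01,  1.22222978e+01, -2.00319414e+00,  7.58296712e+01,
       -1.92960884e-03,  9.00001741e+01]), 'joint_vel': array([ 0.07207015, -0.11999934,  0.07992509,  0.06068165,  0.1393672 ,
       -0.02424455]), 'joint_torque': array([-4.19865682e-03, -6.87247896e+01,  4.87807238e+01,  1.21939142e-02,
       -2.84753960e-04,  5.16483880e-06]), 'ee_pos': array([0.14806794, 0.47728707, 0.24187294]), 'eef_rot': array([[-9.55100837e-01,  2.96280826e-01, -2.53084489e-04],
       [ 2.96280932e-01,  9.55100385e-01, -9.29530383e-04],
       [-3.36809367e-05, -9.62779355e-04, -9.99999536e-01]]), 'ft_force': array([ 0.26290236, -0.16638158,  0.09873203]), 'ft_torque': array([-0.05253277,  0.03467864,  0.05550951]), 'grasp_force': 0.0, 'width': 1.0003099765527839}
```

View pics/top0.png

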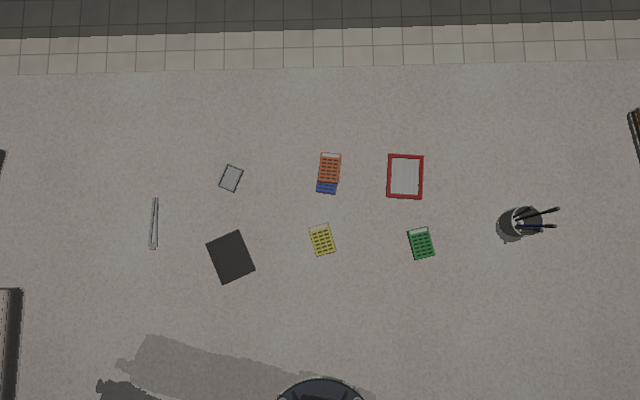

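View pics/scene0.png

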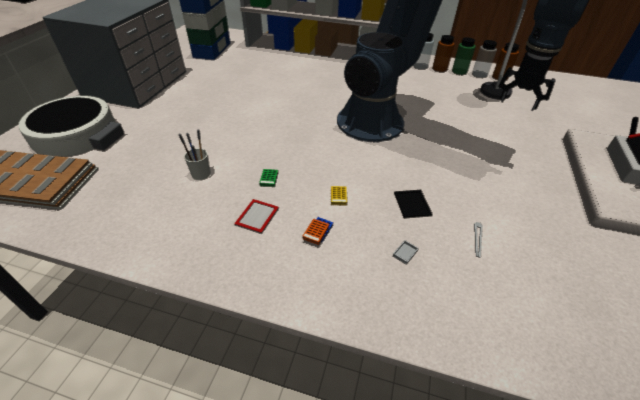

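The top view shows orange over blue at about (329,172), yellow at (322,240) and green at (421,243). The red tray is at (405,177), the black tray at (231,257) and the mould at (231,178). The scene view agrees. I'll enlarge both views to see the white strips.

Run:
```python
import cv2,numpy as np
t=cv2.imread("pics/top0.png");s=cv2.imread("pics/scene0.png")
f=lambda im,x,y:cv2.resize(im[y:y+50,x:x+66],(396,300),interpolation=cv2.INTER_NEAREST)
cv2.imwrite("pics/crop.png",np.vstack([np.hstack([f(t,296,148),f(t,290,215)]),np.hstack([f(t,388,218),f(s,285,205)])]))
for p in [(329,156),(329,155),(320,226),(416,230),(360,220),(329,170),(318,240),(405,177),(230,257)]: print(p,t[p[1],p[0]])
```

```text
(329, 156) [128 133 140]
(329, 155) [150 147 143]
(320, 226) [141 141 143]
(416, 230) [136 140 135]
(360, 220) [129 136 142]
(329, 170) [53 60 82]
(318, 240) [59 91 95]
(405, 177) [131 135 136]
(230, 257) [50 51 53]
```

View pics/crop.png

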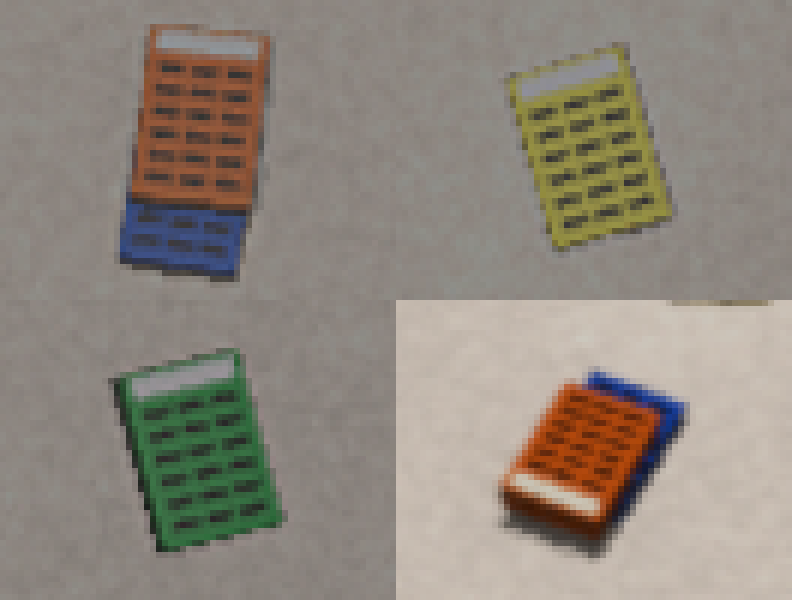

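The enlargement shows a coloured frame around every white strip, so the colour-mask hulls are complete. I'll fit box silhouettes in both cameras.

```bash
cat > h.py <<'E'
import cv2,numpy as np
from scipy.optimize import minimize
from station import *
K={n:get_calibration(n) for n in("top","scene")}
HUE={"orange":(3,15,110),"blue":(108,130,90),"yellow":(22,35,90),"green":(50,85,90),"red":(172,183,110)}
def proj(n,P):
    k=K[n];c=np.c_[P,np.ones(len(P))]@k["extrinsics"].T
    return np.c_[k["fx"]*c[:,0]/c[:,2]+k["cx"],k["fy"]*c[:,1]/c[:,2]+k["cy"]]
def box(p,dim,z0):
    x,y,a=p;c,s=np.cos(a),np.sin(a)
    return np.array([[x+c*u-s*v,y+s*u+c*v,z] for u in(-dim[0]/2,dim[0]/2) for v in(-dim[1]/2,dim[1]/2) for z in(z0,z0+dim[2])])
S=6
def fill(P,o,sh):
    m=np.zeros(sh,np.uint8)
    h=cv2.convexHull(((P-o+.5)*S-.5).astype(np.float32))
    cv2.fillConvexPoly(m,np.round(h*16).astype(np.int32),1,shift=4);return m>0
def colmask(im,name):
    hsv=cv2.cvtColor(im,cv2.COLOR_RGB2HSV);h=hsv[...,0].astype(int)
    if name=="black": return ((hsv[...,2]<85)&(hsv[...,1]<90)).astype(np.uint8)
    lo,hi,s=HUE[name]
    return ((((h>=lo)&(h<=hi))|((h+180>=lo)&(h+180<=hi)))&(hsv[...,1]>s)).astype(np.uint8)
def fit(ims,name,guess,dim,z0,cams=("top","scene"),occ=None,hull=True):
    """(x,y,yaw) maximising silhouette IoU; occ: corner points of an occluding box"""
    D=[]
    for n in cams:
        g=proj(n,box(guess,dim,z0));o=np.floor(g.min(0))-14;w=(g.max(0)+14-o).astype(int)
        m=colmask(ims[n],name)[int(o[1]):int(o[1])+w[1],int(o[0]):int(o[0])+w[0]]
        nl,lab,st,_=cv2.connectedComponentsWithStats(cv2.morphologyEx(m,cv2.MORPH_CLOSE,np.ones((3,3))),connectivity=8)
        m=(lab==1+np.argmax(st[1:,4])).astype(np.uint8)
        m=cv2.resize(m.astype(np.float32),None,fx=S,fy=S,interpolation=cv2.INTER_LINEAR)>.5
        if hull:
            pts=np.argwhere(m)[:,::-1].astype(np.int32);t=np.zeros(m.shape,np.uint8)
            cv2.fillConvexPoly(t,cv2.convexHull(pts),1);m=t>0
        oc=fill(proj(n,occ),o,m.shape) if occ is not None else np.zeros(m.shape,bool)
        D.append((n,o,m&~oc,oc))
    def cost(q):
        p=np.array(guess)+np.array(q)*[.01,.01,.1];c=0
        for n,o,m,oc in D:
            f=fill(proj(n,box(p,dim,z0)),o,m.shape)&~oc
            c+=1-(f&m).sum()/max(1,(f|m).sum())
        return c/len(D)
    sm=np.array([[0,0,0],[1,0,0],[0,1,0],[0,0,1.]]);best=None
    for k in(1,-.6):
        r=minimize(cost,best.x if best else [0,0,0],method="Nelder-Mead",options=dict(initial_simplex=sm*k+(best.x if best else 0),xatol=.005,fatol=1e-5))
        if best is None or r.fun<best.fun: best=r
    return np.array(guess)+best.x*[.01,.01,.1],best.fun
def guess(u,v,z=.01):
    k=K["top"];E=k["extrinsics"];d=E[:3,:3].T@[(u-k["cx"])/k["fx"],(v-k["cy"])/k["fy"],1];c=-E[:3,:3].T@E[:3,3]
    return (c+d*(z-c[2])/d[2])[:2]
CAS=(.075,.052,.016);TRAY=(.115,.092,.009)
def snap(): return {n:snapshot(n) for n in("top","scene")}
E
python3 - <<'E'
from h import *
ims={n:cv2.imread(f"pics/{n}0.png")[:,:,::-1].copy() for n in K}
R=np.radians
for nm,uv,a,dim,z0 in [("orange",(329,168),-5,CAS,.016),("yellow",(322,240),14,CAS,0),("green",(421,243),14,CAS,0),("red",(405,177),-2,TRAY,0),("black",(231,257),24,TRAY,0)]:
    for cams in(("top",),("scene",),("top","scene")):
        p,c=fit(ims,nm,(*guess(*uv),R(a)),dim,z0,cams);print(nm,cams,p[:2].round(4),np.degrees(p[2]).round(1),round(c,3))
    if nm=="orange":o=p
g=o-[.027*np.cos(o[2]),.027*np.sin(o[2]),0]
for cams in(("top",),("scene",),("top","scene")):
    p,c=fit(ims,"blue",g,CAS,0,cams,occ=box(o,CAS,.016),hull=False);print("blue",cams,p[:2].round(4),np.degrees(p[2]).round(1),round(c,3))
print(guess(231,178),guess(153,222),guess(512,225))
E
```

```text
orange ('top',) [ 0.6619 -0.0331] -7.9 0.062
orange ('scene',) [ 0.6623 -0.0327] -6.9 0.039
orange ('top', 'scene') [ 0.6623 -0.0329] -7.0 0.052
yellow ('top',) [ 0.4795 -0.0114] 15.6 0.038
yellow ('scene',) [ 0.4775 -0.0111] 13.7 0.055
yellow ('top', 'scene') [ 0.4791 -0.0109] 14.2 0.056
green ('top',) [ 0.4665 -0.262 ] 12.0 0.044
green ('scene',) [ 0.4625 -0.2627] 15.2 0.101
green ('top', 'scene') [ 0.4666 -0.262 ] 13.1 0.081
red ('top',) [ 0.6406 -0.229 ] -5.2 0.011
red ('scene',) [ 0.6371 -0.23  ] -5.3 0.026
red ('top', 'scene') [ 0.6396 -0.2291] -5.0 0.039
black ('top',) [0.4399 0.2243] 23.3 0.028
black ('scene',) [0.4387 0.2248] 23.0 0.019
black ('top', 'scene') [0.439  0.2248] 23.4 0.025
blue ('top',) [ 0.6395 -0.0286] -9.6 0.092
blue ('scene',) [ 0.6387 -0.0309] -11.7 0.264
blue ('top', 'scene') [ 0.6393 -0.0297] -10.4 0.207
[0.64296683 0.22339536] [0.53118752 0.42477059] [ 0.50793979 -0.49396855]
```

```bash
cat >> h.py <<'E'
from scipy.spatial.transform import Rotation as Ro
def to(x,y,z,yaw):
    """shift/turn numbers to bring the TCP to x,y,z, tool down, tool y at yaw+90 deg"""
    s=sensors.get_state();R0=s["eef_rot"];a=np.radians(yaw+90);ty=np.array([np.cos(a),np.sin(a),0]);tz=np.array([0,0,-1.])
    Rt=np.c_[np.cross(ty,tz),ty,tz]
    print("shift",(R0.T@(np.array([x,y,z])-s["ee_pos"])/.2).round(4),"turn",(Ro.from_matrix(R0.T@Rt).as_rotvec(degrees=True)/120).round(4),"t",round(s["time_s"],2))
E
python3 - <<'E'
from h import *
print([(k,getattr(ctrl,k)) for k in dir(ctrl) if k[0]!="_"])
to(.6623,-.033,.10,-7.4)
E
```

```text
[('Unreachable', <class 'station.Unreachable'>), ('nose_length', 0.011)]
shift [-3.2116 -1.6744  0.7111] turn [-0.0005 -0.     -0.082 ] t 0.1
```

>>> {"api": "step_arm", "payload": {
  "plan": "-1 -0.52 0.2 0 0 -0.08 85;-1 -0.52 0.2 0 0 -0.08 85;-1 -0.52 0.2 0 0 -0.08 85;-1 -0.52 0.2 0 0 -0.08 85;-1 -0.52 0.2 0 0 -0.08 85",
  "squeeze": 50
}}

```text
time_s: 0.72
ee_pos: [0.3095, 0.3169, 0.2017]
eef_rot: [[-0.991, 0.137, -0.001], [0.137, 0.991, -0.001], [0.0, -0.001, -1.0]]
ft_force: [0.6, -1.2, 0.3]
width: 0.998
grasp_force: 0.0
```

>>> {"api": "step_arm", "payload": {
  "plan": "-1 -0.52 0.2 0 0 0 85;-1 -0.52 0.2 0 0 0 85;-1 -0.52 0.2 0 0 0 85;-1 -0.52 0.2 0 0 0 85;-1 -0.52 0.2 0 0 0 85"
}}

```text
time_s: 1.35
ee_pos: [0.4938, 0.1884, 0.1613]
eef_rot: [[-0.991, 0.135, -0.001], [0.135, 0.991, -0.001], [0.001, -0.001, -1.0]]
ft_force: [-0.3, 0.1, -0.8]
width: 0.994
grasp_force: 0.0
```

```bash
python3 -c "
from h import *
to(.6623,-.033,.10,-7.4)"
```

```text
shift [-0.9847 -0.983   0.306 ] turn [-0.0003 -0.0006 -0.0031] t 1.35
```

>>> {"api": "step_arm", "payload": {
  "plan": "-0.985 -0.983 0.306 0 0 0 85;-0.985 -0.983 0.306 0 0 0 85;-0.985 -0.983 0.306 0 0 0 85;-0.985 -0.983 0.306 0 0 0 85;-0.985 -0.983 0.306 0 0 0 85;-0.985 -0.983 0.306 0 0 0 85;-0.985 -0.983 0.306 0 0 0 85;-0.985 -0.983 0.306 0 0 0 85"
}}

```text
time_s: 2.35
ee_pos: [0.6616, -0.0302, 0.1017]
eef_rot: [[-0.991, 0.131, 0.0], [0.131, 0.991, 0.0], [-0.0, 0.0, -1.0]]
ft_force: [0.6, -0.0, 0.2]
width: 0.993
grasp_force: 0.0
```

```bash
python3 -c "
from h import *
to(.6623,-.033,.0295,-7.4)
cv2.imwrite('pics/s1.png',cv2.resize(snapshot('scene')[120:280,200:440,::-1],None,fx=3,fy=3))"
```

```text
shift [-0.0052 -0.0136  0.361 ] turn [ 0.0001  0.0002 -0.0012] t 2.35
```

View pics/s1.png

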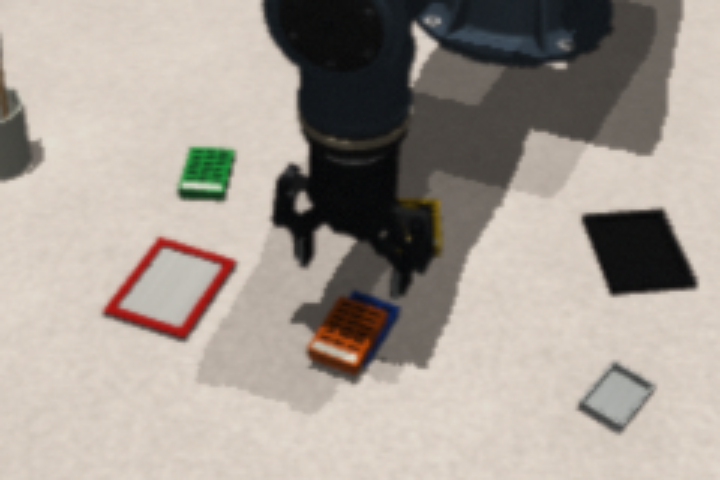

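The gripper is above orange at crop (350,330), with the fingers on either side at (300,255) and (400,285). I'll go down.

>>> {"api": "step_arm", "payload": {
  "plan": "-0.005 -0.0136 0.2 0 0 0 85;-0.005 -0.0136 0.3 0 0 0 85;-0.005 -0.0136 0.365 0 0 0 85;-0.005 -0.0136 0.365 0 0 0 85;-0.005 -0.0136 0.365 0 0 0 85"
}}

```text
time_s: 3.02
ee_pos: [0.6631, -0.0344, 0.0292]
eef_rot: [[-0.991, 0.133, 0.001], [0.133, 0.991, -0.0], [-0.001, 0.0, -1.0]]
ft_force: [-0.0, 0.8, -0.5]
width: 0.996
grasp_force: 0.0
```

```bash
python3 -c "
from h import *
to(.6623,-.033,.0285,-7.4)"
```

```text
shift [0.005  0.0065 0.0036] turn [ 0.0001  0.0007 -0.0019] t 3.02
```

>>> {"api": "step_arm", "payload": {
  "plan": "0 0.005 0.003 0 0 0 85;0 0.005 0.003 0 0 0 60;0 0.005 0.003 0 0 0 54;0 0.005 0.003 0 0 0 45;0 0.005 0.003 0 0 0 45;0 0.005 0.003 0 0 0 45;0 0.005 0.003 0 0 0 45;0 0.005 0.003 0 0 0 45;0 0.005 0.003 0 0 0 45",
  "squeeze": 45
}}

```text
time_s: 4.15
ee_pos: [0.6629, -0.0336, 0.0279]
eef_rot: [[-0.991, 0.133, 0.001], [0.133, 0.991, -0.0], [-0.001, 0.0, -1.0]]
ft_force: [-0.6, -0.0, 6.4]
width: 0.596
grasp_force: 47.5
```

>>> {"api": "step_arm", "payload": {
  "plan": "0 0 -0.03 0 0 0 45;0 0 -0.08 0 0 0 45;0 0 -0.15 0 0 0 45;0 0 -0.25 0 0 0 45;0 0 -0.36 0 0 0 45;0 0 -0.36 0 0 0 45;0 0 -0.36 0 0 0 45"
}}

```text
time_s: 5.03
ee_pos: [0.6624, -0.0336, 0.0991]
eef_rot: [[-0.991, 0.133, -0.0], [0.133, 0.991, 0.0], [0.0, -0.0, -1.0]]
ft_force: [0.2, 1.0, -1.1]
width: 0.596
grasp_force: 47.0
```

```bash
python3 -c "
from h import *
i=snapshot('scene')
cv2.imwrite('pics/s2.png',cv2.resize(i[160:260,260:400,::-1],None,fx=5,fy=5))
to(.6396,-.2295,.1,-5.1)
for z in (.082,.086,.09):
  print(z,fit({'scene':i},'orange',(.6623,-.033,np.radians(-7.4)),CAS,z,('scene',)))"
```

```text
shift [-0.0181 -0.9862 -0.0062] turn [-0.     -0.0005 -0.0211] t 5.08
0.082 (array([ 0.65797236, -0.03740442, -0.02427709]), np.float64(0.14590522199217848))
0.086 (array([ 0.66136203, -0.0371871 ,  0.03341475]), np.float64(0.15006883891693434))
0.09 (array([ 0.66470804, -0.03486862, -0.01963581]), np.float64(0.1535499943381271))
```

View pics/s2.png

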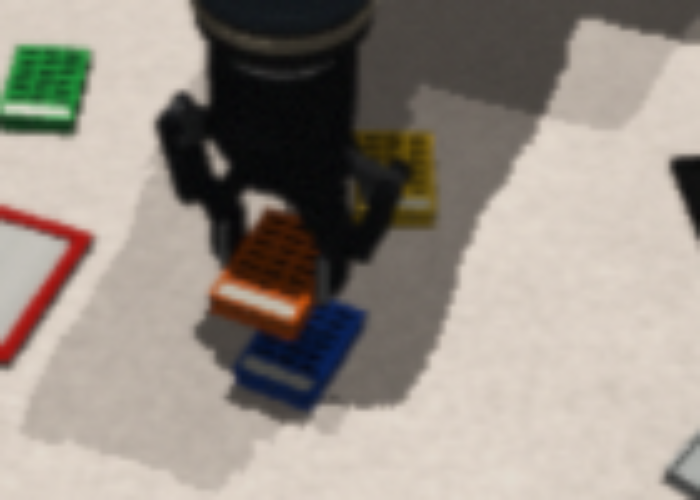

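Orange is lifted level at crop (265,275), and blue stays on the bench at (300,350). On to the red tray.

>>> {"api": "step_arm", "payload": {
  "plan": "-0.018 -0.3 0 0 0 -0.021 45;-0.018 -0.55 0 0 0 -0.021 45;-0.018 -0.8 0 0 0 -0.021 45;-0.018 -0.986 0 0 0 -0.021 45;-0.018 -0.986 0.1 0 0 -0.021 45;-0.018 -0.986 0.2 0 0 -0.021 45;-0.018 -0.986 0.25 0 0 -0.021 45;-0.018 -0.986 0.25 0 0 -0.021 45;-0.018 -0.986 0.25 0 0 -0.021 45"
}}

```text
time_s: 6.2
ee_pos: [0.6404, -0.2295, 0.0502]
eef_rot: [[-0.996, 0.089, 0.001], [0.089, 0.996, -0.0], [-0.001, -0.0, -1.0]]
ft_force: [0.5, -0.7, -0.7]
width: 0.592
grasp_force: 47.0
```

```bash
python3 -c "
from h import *
ims=snap()
for n in K:
  print(fit(ims,'orange',(.6396,-.2295,np.radians(-5)),CAS,sensors.get_state()['ee_pos'][2]-.012,(n,)))
print(fit(ims,'blue',(.6395,-.0286,np.radians(-8)),CAS,0,('scene',)),fit(ims,'blue',(.6395,-.0286,np.radians(-8)),CAS,0,('top',)))
to(.64,-.2295,.0185,-5.1)"
```

```text
(array([ 0.63414551, -0.17575413, -1.3973613 ]), np.float64(0.9297025398993977))
(array([ 0.64220071, -0.23402938,  0.02838598]), np.float64(0.19786444429975913))
(array([ 0.63553979, -0.02808318, -0.12936207]), np.float64(0.07910737386804656)) (array([ 0.63821487, -0.02776123, -0.16337223]), np.float64(0.04212075228767187))
shift [2.700e-03 1.000e-04 1.591e-01] turn [-0.0002  0.0005 -0.0001] t 6.3
```

>>> {"api": "step_arm", "payload": {
  "plan": "0.003 0 0.06 0 0 0 45;0.003 0 0.11 0 0 0 45;0.003 0 0.14 0 0 0 45;0.003 0 0.155 0 0 0 45;0.003 0 0.159 0 0 0 45;0.003 0 0.159 0 0 0 45"
}}

```text
time_s: 7.05
ee_pos: [0.6395, -0.2295, 0.018]
eef_rot: [[-0.996, 0.089, 0.0], [0.089, 0.996, -0.0], [-0.0, -0.0, -1.0]]
ft_force: [-1.5, 0.8, 1.6]
width: 0.593
grasp_force: 47.4
```

>>> {"api": "step_arm", "payload": {
  "plan": "0 0 0 0 0 0 60;0 0 0 0 0 0 64;0 0 0 0 0 0 66;0 0 0 0 0 0 66;0 0 -0.1 0 0 0 66;0 0 -0.3 0 0 0 66;0 0 -0.4 0 0 0 66;0 0 -0.4 0 0 0 66"
}}

```text
time_s: 8.05
ee_pos: [0.6404, -0.2298, 0.0993]
eef_rot: [[-0.996, 0.089, 0.003], [0.089, 0.996, -0.001], [-0.003, -0.001, -1.0]]
ft_force: [-0.4, -0.9, -0.3]
width: 0.774
grasp_force: 0.0
```

```bash
python3 -c "
from h import *
to(.6375,-.028,.09,-8.2)"
```

```text
shift [0.1044 1.0036 0.0457] turn [-0.0003  0.0014  0.0257] t 8.05
```

Move above blue, where the cameras can also see orange in the tray.

>>> {"api": "step_arm", "payload": {
  "plan": "0.104 0.3 0.04 0 0 0.026 85;0.104 0.6 0.04 0 0 0.026 85;0.104 0.9 0.04 0 0 0.026 85;0.104 1 0.04 0 0 0.026 85;0.104 1 0.04 0 0 0.026 85;0.104 1 0.04 0 0 0.026 85"
}}

```text
time_s: 8.8
ee_pos: [0.6363, -0.0296, 0.0892]
eef_rot: [[-0.99, 0.144, -0.001], [0.144, 0.99, -0.0], [0.001, -0.0, -1.0]]
ft_force: [-0.3, -0.8, 0.4]
width: 0.994
grasp_force: 0.0
```

```bash
python3 -c "
from h import *
ims=snap()
for n in K:
  print(n,fit(ims,'orange',(.6396,-.2295,np.radians(-5)),CAS,.006,(n,)),fit(ims,'blue',(.6375,-.028,np.radians(-8)),CAS,0,(n,)))
cv2.imwrite('pics/s3.png',cv2.resize(ims['scene'][160:260,220:360,::-1],None,fx=5,fy=5))
to(.6375,-.028,.017,-8.2)"
```

```text
Traceback (most recent call last):
  File "h.py", line 29, in fit
    m=(lab==1+np.argmax(st[1:,4])).astype(np.uint8)
              ~~~~~~~~~^^^^^^^^^^
ValueError: attempt to get argmax of an empty sequence
```

Blue is hidden from the top camera, so I'll use the scene camera for it.

```bash
python3 -c "
from h import *
ims=snap()
for n in K: print(n,fit(ims,'orange',(.6396,-.2295,np.radians(-5)),CAS,.006,(n,)))
print(fit(ims,'blue',(.6375,-.028,np.radians(-8)),CAS,0,('scene',)))
cv2.imwrite('pics/s3.png',cv2.resize(ims['scene'][160:260,220:360,::-1],None,fx=5,fy=5))
to(.6375,-.028,.017,-8.2)"
```

```text
top (array([ 0.63958252, -0.22936909, -0.09244369]), np.float64(0.039927639229874634))
scene (array([ 0.63337651, -0.23438539, -0.17671342]), np.float64(0.18814644557543914))
(array([ 0.63561685, -0.02802175, -0.15134733]), np.float64(0.056923176326161395))
shift [-0.0041  0.0086  0.3629] turn [-0.     -0.0001 -0.001 ] t 9.0
```

View pics/s3.png

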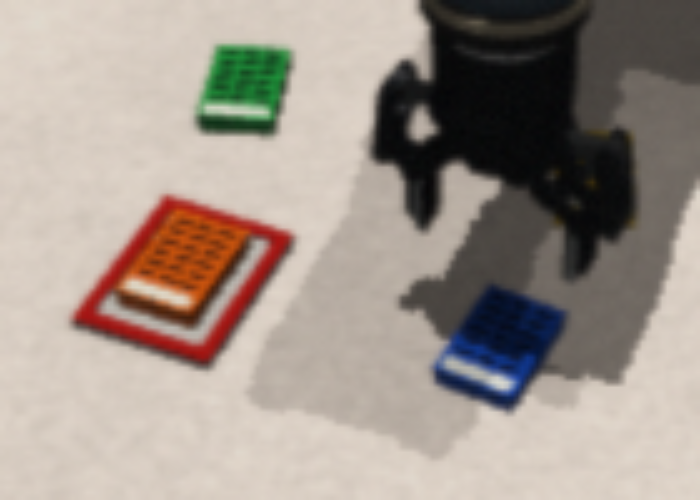

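Orange lies centred in the red tray at crop (183,262), and blue is clear at (500,345). Grasp blue.

>>> {"api": "step_arm", "payload": {
  "plan": "-0.002 0.0086 0.15 0 0 0 85;-0.002 0.0086 0.28 0 0 0 85;-0.002 0.0086 0.35 0 0 0 85;-0.002 0.0086 0.385 0 0 0 85;-0.002 0.0086 0.385 0 0 0 85;-0.002 0.0086 0.385 0 0 0 60;-0.002 0.0086 0.385 0 0 0 45;-0.002 0.0086 0.385 0 0 0 45;-0.002 0.0086 0.385 0 0 0 45;-0.002 0.0086 0.385 0 0 0 45;-0.002 0.0086 0.385 0 0 0 45;-0.002 0.0086 0.385 0 0 0 45"
}}

```text
time_s: 10.5
ee_pos: [0.6377, -0.0267, 0.0136]
eef_rot: [[-0.99, 0.143, 0.001], [0.143, 0.99, -0.0], [-0.001, 0.0, -1.0]]
ft_force: [-2.0, 0.1, 5.9]
width: 0.592
grasp_force: 47.0
```

>>> {"api": "step_arm", "payload": {
  "plan": "0 0 -0.03 0 0 0 45;0 0 -0.1 0 0 0 45;0 0 -0.2 0 0 0 45;0 0 -0.3 0 0 0 45;0 0 -0.4 0 0 0 45;0 0 -0.4 0 0 0 45;0 0 -0.4 0 0 0 45"
}}

```text
time_s: 11.38
ee_pos: [0.637, -0.0267, 0.0925]
eef_rot: [[-0.99, 0.143, -0.0], [0.143, 0.99, 0.0], [0.0, 0.0, -1.0]]
ft_force: [-0.7, 0.4, -1.3]
width: 0.596
grasp_force: 47.0
```

```bash
python3 -c "
from h import *
to(.439,.2246,.09,23.2)"
```

```text
shift [1.1595 1.1019 0.0126] turn [ 0.00e+00 -2.00e-04 -2.62e-01] t 11.38
```

>>> {"api": "step_arm", "payload": {
  "plan": "0.2 0.2 0 0 0 -0.05 45;0.4 0.4 0 0 0 -0.1 45;0.6 0.6 0 0 0 -0.15 45;0.8 0.75 0 0 0 -0.2 45;0.9 0.85 0 0 0 -0.262 45;0.9 0.85 0 0 0 -0.262 45;0.9 0.85 0 0 0 -0.262 45"
}}

```text
time_s: 12.25
ee_pos: [0.4835, 0.1669, 0.0923]
eef_rot: [[-0.92, -0.393, -0.0], [-0.393, 0.92, -0.0], [0.001, -0.0, -1.0]]
ft_force: [0.7, 0.3, -0.9]
width: 0.591
grasp_force: 47.0
```

```bash
python3 -c "
from h import *
to(.439,.2246,.05,23.2)"
```

```text
shift [0.0912 0.3525 0.2117] turn [-0.0001 -0.0002 -0.0007] t 12.25
```

>>> {"api": "step_arm", "payload": {
  "plan": "0.05 0.2 0 0 0 0 45;0.091 0.3525 0.05 0 0 0 45;0.091 0.3525 0.15 0 0 0 45;0.091 0.3525 0.212 0 0 0 45;0.091 0.3525 0.212 0 0 0 45;0.091 0.3525 0.212 0 0 0 45"
}}

```text
time_s: 13.0
ee_pos: [0.4395, 0.2246, 0.0507]
eef_rot: [[-0.92, -0.393, 0.0], [-0.393, 0.92, 0.0], [-0.0, 0.0, -1.0]]
ft_force: [0.2, -0.9, -0.2]
width: 0.593
grasp_force: 47.1
```

```bash
python3 -c "
from h import *
to(.439,.2246,.0195,23.2)
i=snapshot('scene');cv2.imwrite('pics/s4.png',cv2.resize(i[140:240,340:480,::-1],None,fx=5,fy=5))"
```

```text
shift [0.0023 0.0009 0.1561] turn [ 0.      0.0002 -0.0005] t 13.0
```

View pics/s4.png

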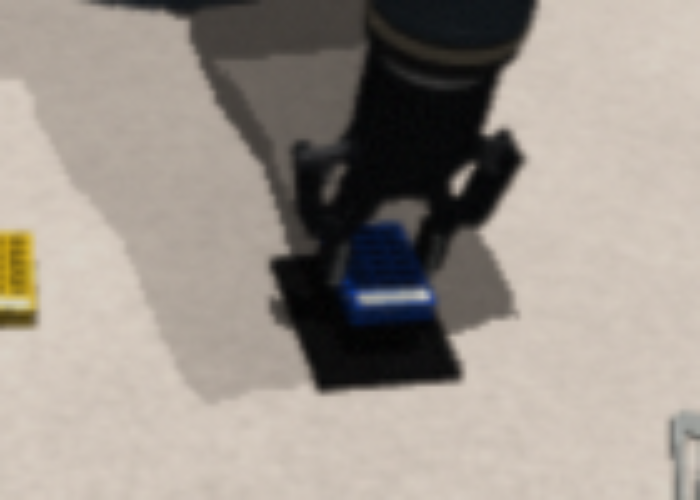

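Blue hangs level over the black tray at crop (390,275), aligned with it. Lower and release.

>>> {"api": "step_arm", "payload": {
  "plan": "0.001 0 0.06 0 0 0 45;0.001 0 0.11 0 0 0 45;0.001 0 0.14 0 0 0 45;0.001 0 0.153 0 0 0 45;0.001 0 0.157 0 0 0 45;0.001 0 0.157 0 0 0 45"
}}

```text
time_s: 13.8
ee_pos: [0.4383, 0.2247, 0.0196]
eef_rot: [[-0.919, -0.394, -0.0], [-0.394, 0.919, -0.0], [0.0, -0.0, -1.0]]
ft_force: [-8.5, -4.1, 19.9]
width: 0.591
grasp_force: 49.2
```

>>> {"api": "step_arm", "payload": {
  "plan": "0 0 0 0 0 0 60;0 0 0 0 0 0 64;0 0 0 0 0 0 66;0 0 0 0 0 0 66;0 0 -0.1 0 0 0 66;0 0 -0.3 0 0 0 66;0 0 -0.4 0 0 0 66;0 0 -0.4 0 0 0 66"
}}

```text
time_s: 14.8
ee_pos: [0.4396, 0.2253, 0.1001]
eef_rot: [[-0.919, -0.394, 0.002], [-0.394, 0.919, 0.001], [-0.003, 0.0, -1.0]]
ft_force: [0.1, 0.5, -1.1]
width: 0.775
grasp_force: 0.0
```

```bash
python3 -c "
from h import *
to(.479,-.011,.09,14.6)"
```

```text
shift [ 0.2847 -1.1636  0.0497] turn [0.0002 0.0013 0.0717] t 14.8
```

>>> {"api": "step_arm", "payload": {
  "plan": "0.05 -0.3 0.04 0 0 0.03 75;0.12 -0.55 0.04 0 0 0.07 85;0.19 -0.8 0.04 0 0 0.071 85;0.24 -1 0.04 0 0 0.071 85;0.24 -1 0.04 0 0 0.071 85;0.24 -1 0.04 0 0 0.071 85"
}}

```text
time_s: 15.55
ee_pos: [0.4729, 0.0223, 0.0902]
eef_rot: [[-0.967, -0.253, -0.001], [-0.253, 0.967, 0.0], [0.001, 0.001, -1.0]]
ft_force: [0.2, 0.0, -0.1]
width: 0.994
grasp_force: 0.0
```

```bash
python3 -c "
from h import *
ims=snap()
for n in K: print(n,fit(ims,'blue',(.439,.2246,np.radians(23)),CAS,.006,(n,)))
to(.479,-.011,.0125,14.6)"
```

```text
top (array([ 0.47566225,  0.24577904, -0.01618692]), np.float64(0.9420460272131699))
scene (array([0.43823499, 0.22605664, 0.4128986 ]), np.float64(0.12182943878570007))
shift [ 0.0141 -0.1719  0.3898] turn [ 0.0002 -0.0003  0.0012] t 15.65
```

>>> {"api": "step_arm", "payload": {
  "plan": "0.014 -0.172 0 0 0 0.001 85;0.014 -0.172 0.1 0 0 0.001 85;0.014 -0.172 0.25 0 0 0.001 85;0.014 -0.172 0.35 0 0 0.001 85;0.014 -0.172 0.39 0 0 0.001 85;0.014 -0.172 0.39 0 0 0.001 85;0.014 -0.172 0.39 0 0 0.001 60;0.014 -0.172 0.39 0 0 0.001 45;0.014 -0.172 0.39 0 0 0.001 45;0.014 -0.172 0.39 0 0 0.001 45;0.014 -0.172 0.39 0 0 0.001 45;0.014 -0.172 0.39 0 0 0.001 45"
}}

```text
time_s: 17.15
ee_pos: [0.48, -0.0118, 0.0138]
eef_rot: [[-0.968, -0.252, 0.001], [-0.252, 0.968, 0.0], [-0.001, -0.0, -1.0]]
ft_force: [-1.8, 0.7, 8.6]
width: 0.592
grasp_force: 45.7
```

>>> {"api": "step_arm", "payload": {
  "plan": "0 0 0 0 0 0 45;0 0 -0.03 0 0 0 45;0 0 -0.1 0 0 0 45;0 0 -0.2 0 0 0 45;0 0 -0.3 0 0 0 45;0 0 -0.4 0 0 0 45;0 0 -0.4 0 0 0 45;0 0 -0.4 0 0 0 45"
}}

```text
time_s: 18.15
ee_pos: [0.4793, -0.0119, 0.0928]
eef_rot: [[-0.968, -0.251, -0.0], [-0.251, 0.968, -0.0], [0.0, -0.0, -1.0]]
ft_force: [0.6, 0.3, -0.8]
width: 0.591
grasp_force: 47.6
```

```bash
python3 -c "
from h import *
ims=snap()
p=lambda *a:print(*a)
p('blue',fit(ims,'blue',(.439,.2246,np.radians(23)),CAS,.006,('top',)),fit(ims,'blue',(.439,.2246,np.radians(23)),CAS,.006,('scene',)))
p('yel',sensors.get_state()['ee_pos'],fit(ims,'yellow',(.479,-.011,np.radians(14)),CAS,sensors.get_state()['ee_pos'][2]-.0135,('scene',)))
to(.439,.2248,.09,23.3)"
```

```text
blue (array([0.43814606, 0.22647491, 0.39289973]), np.float64(0.04964225420049839)) (array([0.43916252, 0.22523033, 0.44429306]), np.float64(0.13664839467501955))
yel [ 0.47892811 -0.01188638  0.09231786] (array([ 0.4779817 , -0.01239316,  0.29641299]), np.float64(0.04737050217477268))
shift [-0.1044  1.1956  0.0118] turn [ 0.0002 -0.0005 -0.0728] t 18.25
```

>>> {"api": "step_arm", "payload": {
  "plan": "-0.03 0.3 0 0 0 -0.03 45;-0.05 0.6 0 0 0 -0.07 45;-0.08 0.9 0 0 0 -0.072 45;-0.1 1 0 0 0 -0.072 45;-0.1 1 0 0 0 -0.072 45;-0.1 1 0 0 0 -0.072 45"
}}

```text
time_s: 19.0
ee_pos: [0.4483, 0.1859, 0.0925]
eef_rot: [[-0.919, -0.394, -0.001], [-0.394, 0.919, -0.001], [0.001, -0.0, -1.0]]
ft_force: [0.1, -0.5, -0.4]
width: 0.594
grasp_force: 47.6
```

```bash
python3 -c "
from h import *
to(.439,.2255,.05,23)"
```

```text
shift [-0.0355  0.2002  0.2126] turn [-0.0001 -0.0004  0.0015] t 19.0
```

>>> {"api": "step_arm", "payload": {
  "plan": "-0.035 0.2 0 0 0 0.001 45;-0.035 0.2 0.08 0 0 0.001 45;-0.035 0.2 0.16 0 0 0.001 45;-0.035 0.2 0.2126 0 0 0.001 45;-0.035 0.2 0.2126 0 0 0.001 45;-0.035 0.2 0.2126 0 0 0.001 45"
}}

```text
time_s: 19.75
ee_pos: [0.4395, 0.226, 0.0509]
eef_rot: [[-0.92, -0.392, 0.0], [-0.392, 0.92, 0.0], [-0.0, 0.0, -1.0]]
ft_force: [0.1, 0.6, -0.4]
width: 0.593
grasp_force: 47.6
```

```bash
python3 -c "
from h import *
to(.4388,.2255,.0362,23)
i=snapshot('scene');cv2.imwrite('pics/s5.png',cv2.resize(i[150:230,360:472,::-1],None,fx=6,fy=6))"
```

```text
shift [ 0.0042 -0.0011  0.0733] turn [0.     0.0002 0.0004] t 19.75
```

View pics/s5.png

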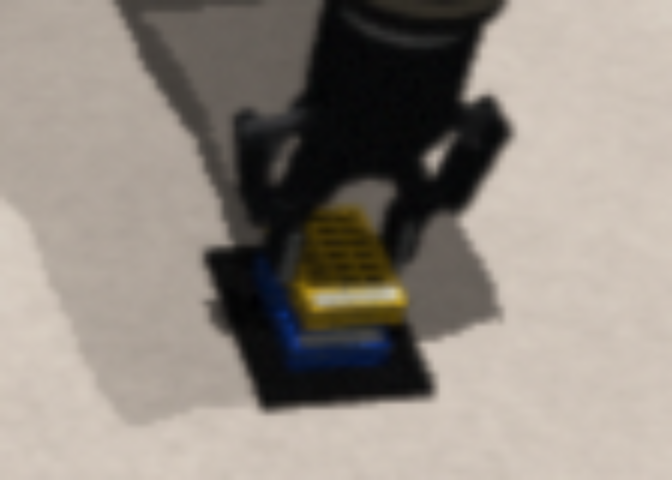

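Yellow is over blue at crop (350,270), lightly offset to the right. I'll check numerically before lowering.

```bash
python3 -c "
from h import *
im={'scene':snapshot('scene')}
z=sensors.get_state()['ee_pos'][2]-.0138
y=fit(im,'yellow',(.439,.2255,.4),CAS,z,('scene',));print(z,y)
print(fit(im,'blue',(.439,.2255,.4),CAS,.006,('scene',),occ=box(y[0],CAS,z),hull=False))
for q in ((.4388,.2255,.4),y[0]): print(proj('scene',box(q,CAS,z))[[4,5,6,7]].round(1).tolist())
print((np.array([[290,360],[388,350],[298,320],[405,310]])/6+[360,150]).round(1).tolist(),proj('scene',box((.4388,.2255,.4),CAS,.006))[[4,6]].round(1))"
```

```text
0.03712153420594895 (array([0.43850215, 0.22888778, 0.35805719]), np.float64(0.15544648743681777))
(array([0.44117882, 0.22427143, 0.41664759]), np.float64(0.26886853309250425))
[[409.7, 204.5], [410.7, 200.8], [426.0, 203.4], [427.1, 199.7]]
[[410.2, 204.5], [411.2, 200.8], [426.7, 203.9], [427.9, 200.2]]
[[408.3, 210.0], [424.7, 208.3], [409.7, 203.3], [427.5, 201.7]] [[407.8 211.5]
 [423.8 210.4]]
```

>>> {"api": "step_arm", "payload": {
  "plan": "0.004 -0.005 0.03 0 0 0 45;0.004 -0.005 0.055 0 0 0 45;0.004 -0.005 0.068 0 0 0 45;0.004 -0.005 0.073 0 0 0 45;0.004 -0.005 0.073 0 0 0 45"
}}

```text
time_s: 20.48
ee_pos: [0.4388, 0.225, 0.0358]
eef_rot: [[-0.92, -0.392, 0.0], [-0.392, 0.92, -0.0], [0.0, -0.0, -1.0]]
ft_force: [0.3, -0.0, 0.7]
width: 0.594
grasp_force: 47.7
```

>>> {"api": "step_arm", "payload": {
  "plan": "0 0 0 0 0 0 60;0 0 0 0 0 0 64;0 0 0 0 0 0 66;0 0 0 0 0 0 66;0 0 -0.1 0 0 0 66;0 0 -0.3 0 0 0 66;0 0 -0.4 0 0 0 66;0 0 -0.4 0 0 0 66"
}}

```text
time_s: 21.48
ee_pos: [0.4396, 0.2255, 0.117]
eef_rot: [[-0.92, -0.392, 0.002], [-0.392, 0.92, 0.001], [-0.003, 0.0, -1.0]]
ft_force: [-0.2, 0.5, 1.0]
width: 0.769
grasp_force: 0.0
```

```bash
python3 -c "
from h import *
to(.466,-.262,.1,13)"
```

```text
shift [ 0.8346 -2.2938  0.0824] turn [0.0002 0.0012 0.084 ] t 21.48
```

Step toward green in thirds.

>>> {"api": "step_arm", "payload": {
  "plan": "0.1 -0.3 0 0 0 0.03 66;0.2 -0.55 0 0 0 0.06 85;0.28 -0.8 0 0 0 0.084 85;0.35 -1 0 0 0 0.084 85;0.35 -1 0 0 0 0.084 85"
}}

```text
time_s: 22.1
ee_pos: [0.4523, 0.0113, 0.1148]
eef_rot: [[-0.975, -0.222, -0.001], [-0.221, 0.975, -0.0], [0.001, -0.0, -1.0]]
ft_force: [-0.0, -0.3, 0.2]
width: 0.996
grasp_force: 0.0
```

>>> {"api": "step_arm", "payload": {
  "plan": "0.1 -0.3 0 0 0 0 85;0.15 -0.6 0 0 0 0 85;0.2 -0.9 0.04 0 0 0 85;0.22 -1 0.08 0 0 0 85;0.22 -1 0.08 0 0 0 85;0.22 -1 0.08 0 0 0 85"
}}

```text
time_s: 22.85
ee_pos: [0.4549, -0.1899, 0.0995]
eef_rot: [[-0.974, -0.226, -0.001], [-0.226, 0.974, 0.001], [0.0, 0.001, -1.0]]
ft_force: [-0.0, 0.1, 0.5]
width: 0.996
grasp_force: 0.0
```

```bash
python3 -c "
from h import *
ims=snap()
cv2.imwrite('pics/s6.png',np.hstack([cv2.resize(ims['top'][220:290,190:270,::-1],None,fx=5,fy=5),cv2.resize(ims['scene'][165:235,370:450,::-1],None,fx=5,fy=5)]))
for n in K: print(n,fit(ims,'yellow',(.439,.225,.4),CAS,.022,(n,)),fit(ims,'green',(.466,-.262,.22),CAS,0,('scene',)))
to(.466,-.262,.05,13)"
```

```text
top (array([0.43846834, 0.22662588, 0.40984475]), np.float64(0.05008008125317398)) (array([ 0.46186576, -0.26269026,  0.25336554]), np.float64(0.09844510159305542))
scene (array([0.43792356, 0.22686924, 0.42164516]), np.float64(0.04219378427787934)) (array([ 0.46186576, -0.26269026,  0.25336554]), np.float64(0.09844510159305542))
shift [ 0.0288 -0.3631  0.2495] turn [0.0001 0.0001 0.0008] t 22.95
```

View pics/s6.png

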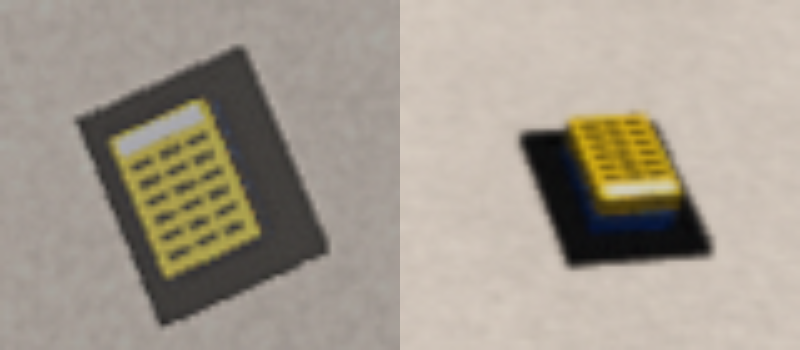

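Yellow sits square on blue, at (186,188) in the top crop and (622,165) in the scene crop. Now green.

>>> {"api": "step_arm", "payload": {
  "plan": "0.029 -0.2 0 0 0 0.001 85;0.029 -0.363 0.05 0 0 0.001 85;0.029 -0.363 0.15 0 0 0.001 85;0.029 -0.363 0.25 0 0 0.001 85;0.029 -0.363 0.25 0 0 0.001 85;0.029 -0.363 0.25 0 0 0.001 85"
}}

```text
time_s: 23.7
ee_pos: [0.4662, -0.2629, 0.0507]
eef_rot: [[-0.975, -0.224, 0.001], [-0.224, 0.975, -0.0], [-0.001, -0.001, -1.0]]
ft_force: [-0.7, 0.5, 0.7]
width: 0.997
grasp_force: 0.0
```

```bash
python3 -c "
from h import *
to(.465,-.262,.0125,13.2)"
```

```text
shift [0.0049 0.0057 0.1909] turn [-0.0003  0.0003 -0.0022] t 23.7
```

>>> {"api": "step_arm", "payload": {
  "plan": "0.005 0.005 0.1 0 0 -0.002 85;0.005 0.005 0.16 0 0 -0.002 85;0.005 0.005 0.19 0 0 -0.002 85;0.005 0.005 0.19 0 0 -0.002 85;0.005 0.005 0.19 0 0 -0.002 60;0.005 0.005 0.19 0 0 -0.002 45;0.005 0.005 0.19 0 0 -0.002 45;0.005 0.005 0.19 0 0 -0.002 45;0.005 0.005 0.19 0 0 -0.002 45;0.005 0.005 0.19 0 0 -0.002 45;0.005 0.005 0.19 0 0 -0.002 45"
}}

```text
time_s: 25.08
ee_pos: [0.4647, -0.2627, 0.0124]
eef_rot: [[-0.974, -0.227, 0.001], [-0.227, 0.974, -0.0], [-0.001, -0.001, -1.0]]
ft_force: [-2.0, 0.4, 6.5]
width: 0.598
grasp_force: 46.7
```

>>> {"api": "step_arm", "payload": {
  "plan": "0 0 -0.03 0 0 0 45;0 0 -0.1 0 0 0 45;0 0 -0.2 0 0 0 45;0 0 -0.35 0 0 0 45;0 0 -0.5 0 0 0 45;0 0 -0.5 0 0 0 45;0 0 -0.5 0 0 0 45"
}}

```text
time_s: 25.95
ee_pos: [0.4643, -0.2624, 0.1119]
eef_rot: [[-0.974, -0.227, 0.0], [-0.227, 0.974, -0.0], [-0.0, -0.0, -1.0]]
ft_force: [0.1, -0.4, -1.0]
width: 0.593
grasp_force: 47.2
```

```bash
python3 -c "
from h import *
to(.4387,.2258,.11,23.3)"
```

```text
shift [-0.4295  2.4066  0.0093] turn [-0.0001  0.0001 -0.0848] t 25.95
```

>>> {"api": "step_arm", "payload": {
  "plan": "-0.05 0.3 0 0 0 0 45;-0.1 0.6 0 0 0 0 45;-0.15 0.9 0 0 0 0 45;-0.18 1 0 0 0 0 45;-0.18 1 0 0 0 0 45"
}}

```text
time_s: 26.58
ee_pos: [0.4535, -0.0583, 0.1113]
eef_rot: [[-0.973, -0.23, -0.001], [-0.23, 0.973, 0.0], [0.001, 0.0, -1.0]]
ft_force: [0.1, 0.4, -0.6]
width: 0.596
grasp_force: 47.3
```

>>> {"api": "step_arm", "payload": {
  "plan": "-0.05 0.3 0 0 0 -0.03 45;-0.1 0.6 0 0 0 -0.06 45;-0.15 0.9 0 0 0 -0.085 45;-0.18 1 0 0 0 -0.085 45;-0.18 1 0 0 0 -0.085 45;-0.18 1 0 0 0 -0.085 45"
}}

```text
time_s: 27.32
ee_pos: [0.4437, 0.1421, 0.1114]
eef_rot: [[-0.919, -0.395, -0.001], [-0.395, 0.919, -0.001], [0.001, -0.0, -1.0]]
ft_force: [-0.1, -0.1, 0.3]
width: 0.594
grasp_force: 47.3
```

```bash
python3 -c "
from h import *
s=sensors.get_state();im={'scene':snapshot('scene')}
print(fit(im,'green',(*s['ee_pos'][:2],.4),CAS,s['ee_pos'][2]-.0125,('scene',)))
to(.4385,.2258,.066,23.3)"
```

```text
(array([0.44234181, 0.1471947 , 0.23549023]), np.float64(0.13521489104116224))
shift [-0.141   0.3953  0.2276] turn [-0.0001 -0.0003 -0.0005] t 27.38
```

>>> {"api": "step_arm", "payload": {
  "plan": "-0.07 0.2 0 0 0 0 45;-0.141 0.395 0 0 0 0 45;-0.141 0.395 0.1 0 0 0 45;-0.141 0.395 0.2 0 0 0 45;-0.141 0.395 0.2276 0 0 0 45;-0.141 0.395 0.2276 0 0 0 45;-0.141 0.395 0.2276 0 0 0 45"
}}

```text
time_s: 28.25
ee_pos: [0.4389, 0.227, 0.067]
eef_rot: [[-0.919, -0.395, 0.001], [-0.395, 0.919, 0.0], [-0.001, 0.0, -1.0]]
ft_force: [0.4, 0.2, -0.9]
width: 0.596
grasp_force: 47.3
```

```bash
python3 -c "
from h import *
s=sensors.get_state();z=s['ee_pos'][2]-.0125
i=snapshot('scene')
a=i[:,:,::-1].copy()
for q,z0 in(((.4385,.2262,.405),z),((.4385,.2262,.405),.022)):
  P=proj('scene',box(q,CAS,z0));print(P[[4,5,6,7]].round(1).tolist())
cv2.imwrite('pics/s7.png',cv2.resize(a[150:230,360:472],None,fx=6,fy=6))
to(.4385,.2258,.0508,23.3)"
```

```text
[[411.1, 200.5], [412.1, 196.7], [427.5, 199.4], [428.7, 195.6]]
[[409.1, 208.0], [410.0, 204.4], [425.2, 206.8], [426.3, 203.2]]
shift [ 0.0044 -0.0052  0.081 ] turn [ 0.      0.0006 -0.    ] t 28.3
```

View pics/s7.png

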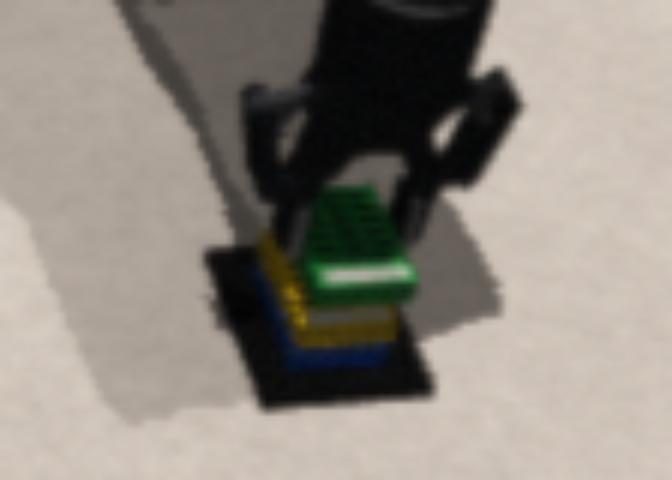

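Green hangs over the stack: front lower corners at crop (310,300) and (415,298), about 1 px right of the prediction. I'll nudge it and lower.

>>> {"api": "step_arm", "payload": {
  "plan": "0.003 -0.008 0.04 0 0 0 45;0.003 -0.008 0.065 0 0 0 45;0.003 -0.008 0.076 0 0 0 45;0.003 -0.008 0.081 0 0 0 45;0.003 -0.008 0.081 0 0 0 45"
}}

```text
time_s: 28.92
ee_pos: [0.4382, 0.2253, 0.0504]
eef_rot: [[-0.918, -0.396, -0.0], [-0.396, 0.918, -0.0], [0.0, -0.0, -1.0]]
ft_force: [-5.0, -3.1, 11.2]
width: 0.587
grasp_force: 48.6
```

>>> {"api": "step_arm", "payload": {
  "plan": "0 0 0 0 0 0 60;0 0 0 0 0 0 64;0 0 0 0 0 0 66;0 0 0 0 0 0 66;0 0 -0.1 0 0 0 66;0 0 -0.3 0 0 0 66;0 0 -0.5 0 0 0 66;0 0 -0.5 0 0 0 66"
}}

```text
time_s: 29.92
ee_pos: [0.4399, 0.2262, 0.1527]
eef_rot: [[-0.918, -0.396, 0.004], [-0.396, 0.918, 0.002], [-0.005, 0.0, -1.0]]
ft_force: [-0.2, -0.7, -0.8]
width: 0.769
grasp_force: 0.0
```

>>> {"api": "step_arm", "payload": {
  "plan": "0.1 -0.3 0 0 0 0 66;0.2 -0.6 0 0 0 0 66;0.25 -0.9 0 0 0 0 66;0.25 -1 0 0 0 0 66;0.25 -1 0 0 0 0 66;0.25 -1 0 0 0 0 66;0.25 -1 0 0 0 0 66"
}}

```text
time_s: 30.8
ee_pos: [0.4714, 0.0229, 0.1499]
eef_rot: [[-0.918, -0.397, -0.0], [-0.397, 0.918, 0.0], [0.0, 0.0, -1.0]]
ft_force: [0.2, -0.1, -1.2]
width: 0.773
grasp_force: 0.0
```

```bash
python3 -c "
from h import *
ims=snap()
cv2.imwrite('pics/s8.png',np.hstack([cv2.resize(ims['top'][220:290,190:270,::-1],None,fx=5,fy=5),cv2.resize(ims['scene'][165:235,370:450,::-1],None,fx=5,fy=5)]))
for n in K: print(n,fit(ims,'green',(.439,.225,.4),CAS,.038,(n,)))
print(fit(ims,'orange',(.6396,-.2295,np.radians(-5)),CAS,.006,('top',)))"
```

```text
Traceback (most recent call last):
  File "h.py", line 29, in fit
    m=(lab==1+np.argmax(st[1:,4])).astype(np.uint8)
              ~~~~~~~~~^^^^^^^^^^
ValueError: attempt to get argmax of an empty sequence
```

View pics/s8.png

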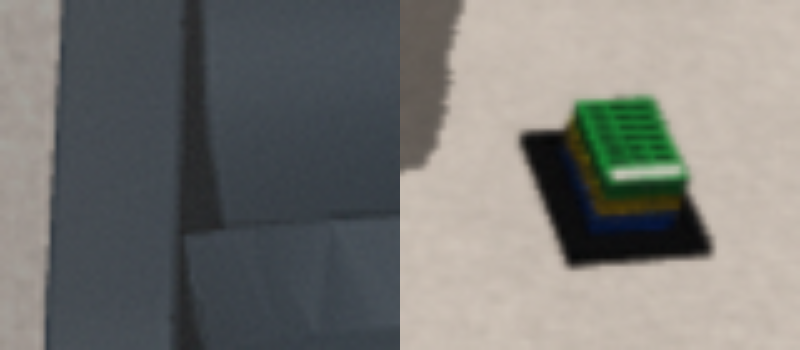

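The stack looks aligned at scene crop (630,165), but the arm hides it from the top camera. I'll move the arm away and check from above.

>>> {"api": "step_arm", "payload": {
  "plan": "0.05 -0.3 0 0 0 0 66;0.1 -0.6 0 0 0 0 66;0.1 -0.8 0 0 0 0 66;0.1 -0.8 0 0 0 0 66;0.1 -0.8 0 0 0 0 66;0.1 -0.8 0 0 0 0 66"
}}

```text
time_s: 31.65
ee_pos: [0.5165, -0.1318, 0.1502]
eef_rot: [[-0.918, -0.397, -0.0], [-0.397, 0.918, 0.0], [0.0, 0.0, -1.0]]
ft_force: [-0.4, 0.0, -0.1]
width: 0.768
grasp_force: 0.0
```

```bash
python3 -c "
from h import *
ims=snap()
for n in K: print(n,fit(ims,'green',(.439,.225,.4),CAS,.038,(n,)))
print(fit(ims,'orange',(.6396,-.2295,np.radians(-5)),CAS,.006,('scene',)))
cv2.imwrite('pics/s9.png',cv2.resize(ims['top'][140:290,140:440,::-1],None,fx=2.6,fy=2.6))
"
```

```text
top (array([0.44045049, 0.22676127, 0.36838765]), np.float64(0.12038647342995168))
scene (array([0.44113911, 0.22731114, 0.31164177]), np.float64(0.06972036884324162))
(array([ 0.63291822, -0.23349363, -0.14351705]), np.float64(0.16574616771866546))
```

View pics/s9.png

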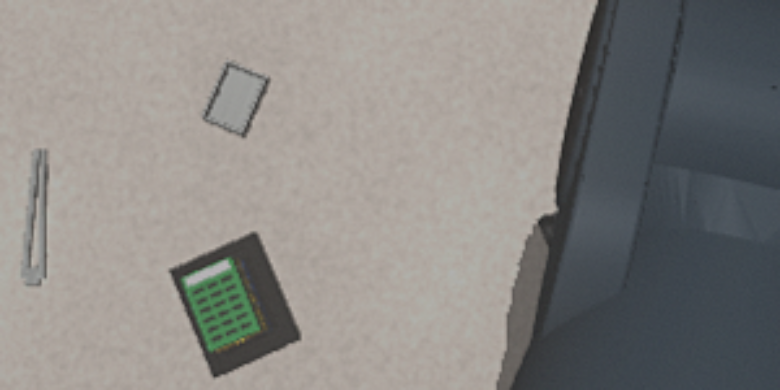

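Green lies square on the stack at (222,305), about 3 mm and under 0.12 rad from yellow. The mould and forceps have not moved, and the arm is clear. Handing in.

```bash
python3 -c "
from station import *
print(job_done())"
```

```text
the job is handed in; nothing more can be done
None
```

The job is handed in at about 32 s: orange lies in the red-rimmed tray and blue, yellow and green are stacked in the black tray, all measured within the limits, though the judge returned no verdict.

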